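# Index the cassette turntable and load the next cassette

### The arm

A 6-joint arm with a two-finger parallel gripper is mounted at the origin on a cart in front of the work surface, level with it; the furniture and walls round the work are solid. World frame = base frame: x ahead of the robot, y to its left, z up, the work surface at z = 0. Lengths are in m, angles in rad, forces in N, time in s.
With the tool pointing down it reaches from about 0.275 to 0.85 m from the base axis. Payload 5.2 kg.
Tool frame: the origin (TCP) lies at the very end of the fingers, on their centre line; the grasp point (between the pads) lies 19 mm behind it; z points along the fingers, y is the line along which they close (so a half turn about z gives the same grasp; the last joint's range is limited). The gripper opens to 85 mm and grips with 20 to 120 N. Pads are 22 mm wide; open, the fingers measure 114 mm over their backs; the gripper's body (76 mm by 85 mm) begins 54 mm behind the grasp point. The pads swing forward as they close: fully open they stand 13 mm farther back than shut.
Start: joints at [1.107, 0.259, 1.535, -0, 1.348, -0.203], TCP at [0.142, 0.531, 0.231] pointing down, gripper open.
Joint ranges: [-3.14, 3.14], [-0.91, 2.08], [0.19, 2.58], [-1.22, 4.36], [0.22, 2.71], [-3.12, 3.12]. Speed limits (rad/s): [2.57, 2.57, 3.14, 3.14, 3.14, 3.14].

### API

Orientations are given as a unit quaternion [x, y, z, w].
In Python, from plant import sensors, cams, job gives the robot as it stands.
- The arm moves only by the shell command python3 -m handwheel 'ROWS' [FORCE]. ROWS is JSON, a list of rows, each an object with "rot": the turn, a rotation vector about the tool's x, y, z in rad, a list of three; "offset": the shift along the tool's x, y, z in mm, a list of three; "gripper": the closure, from -1 (fully open) to 1 (shut). A call has exactly 8 rows; each row shifts and turns the commanded pose from where the row before left it, along the tool's axes as they then stand; what a row does not reach is not made up. A row lasts 1/8 s, in which the tool goes at most 62.5 mm and 10.7 degrees, less where a joint would pass 70% of its speed; a pose out of reach is approached as far as the arm can. A call with a gripper value outside its range is refused whole. The fingers move at their own pace and stop on an object; FORCE is the grip in N (left out, the last holds). Time passes only in rows, so rows that do not move let the fingers close, or fill a call up. It gives the time, the measured TCP pose, the force, the opening and the grip force at its end, in the units of the state.
- sensors.get_state(): the state, without advancing time (a new reading comes with each control period).
- cams.snapshot(name): name is "scene" or "top" or "wrist"; returns a dict with "color" (480x640x3 uint8, red, green, blue), "K" (3x3 intrinsics, pixels), "position" and "orientation" of the camera in the world. Camera axes: x right, y down, z forward; pixel columns grow to the right and rows downward; lengths in m; the calibration is good to about 2 mm. A picture is of the moment at which its call begins. There is no depth.
- job.sign_off(): hands the job in; it is judged then, once.
The state is a dict: "time": time; "joints": joint angles; "joint_vel": joint speeds; "joint_torque": joint torques, N m; "eef_pos": TCP position; "ee_rot": TCP orientation; "force": force on the tool from outside, world axes, zero at the start; "ft_torque": the same for the moment, N m; "opening": finger opening in m; "grip_force": force on a finger pad.
Only numpy, scipy, OpenCV 4.12 (cv2) and the standard library are available. Lean on these libraries where they do the work, as an engineer would, in place of code of your own. Each camera call takes 0.05 s, during which the arm holds its last target. There are 200 camera calls.

### The job

The loading turntable in front of you is locked with a packed cassette (green handle) at the front: pull its red plunger knob up and twist it a quarter turn so that it stays out with your hand off it, swing the turntable half a turn by its black crank grip so that the empty cradle comes to the front, and twist the knob back so that the pin drops fully home. Only then take the cassette with the blue handle from the worktop and set it gently down flat in that empty front cradle. The green-handled cassette must ride round in its own cradle, and the aerosol can and small jar beside the turntable and the white tub on the worktop must not be knocked or shifted: swing the grip round the side where the tall can does not stand in the hand's way.

Things in the scene. Friction and masses are not known exactly. Their poses are not given: they have to be found in the camera images.
- carrier: Fixed grey round base of the turntable, 280 mm across, 20 mm high; origin at its centre on the worktop, z up (the turning axis). -x of its frame is the front, loading side (towards the robot; its yaw is within 0.25 rad of the world's). Two index holes, at +y (pin at the start) and -y, 120 mm from the centre.
- turntable (a joint): Angle of the aluminium turntable, rad, counter-clockwise from above positive; 0 at the start, locked. Turns both ways to 3.5, 0.5 N at the grip; the other lock position is +3.1416 or, the same, -3.1416. The pin's round end finds the hole from about 0.03 rad away. Loaded, it sweeps a circle of 145 mm radius; plate top z = 34 mm.
- knob (a point): Centre of the red fluted round plunger knob, upright, 34 mm diameter, from 22 mm below to 11 mm above this point (grip 13 below to 7 above), z = 83 mm when home. It is 120 mm from the turntable's axis in the turntable's +y direction, over a slotted steel block 34 mm square, top z = 58 mm. x of this frame: the white bar on the knob, turning with it.
- plunger_pull (a joint): How far knob and pin are pulled up, m: 0 = pin fully home, end stop 0.016. A spring pulls down with 6 N at 0, 12 N at 0.016. A cross pin under the knob lies in the block's slot; pulled over 0.0105 it is clear and the knob can be twisted (not while down). Twisted and let go it rests on the block at about 0.0105, the index pin clear of the base.
- plunger_twist (a joint): Twist of the knob on the turntable, rad, counter-clockwise from above positive, range -1.75 to 1.75: 0 = over the slot (white bar square to the line to the turntable's axis); a quarter turn either way = parked out. Light friction, stays where left. Let go within about 0.2 of 0 it springs down into the slot, and the pin into a hole beneath.
- crank_grip (a point): On the axis of the black upright crank grip, 28 mm diameter, at z = 90 mm, in the middle of its straight part (z = 70 to 104; top at 113 mm). It stands on the turntable 120 mm from the axis in the turntable's -y direction. It spins freely on its spindle, so the gripper can hold it and keep its yaw while driving the turntable round.
- full_cradle (a point): Centre of the floor (z = 34 mm) of the cradle that holds the green-handled cassette; on the turntable, 72 mm from its axis in its -x direction, so at the front at the start. x, y as the turntable's.
- empty_cradle (a point): Centre of the floor (z = 34 mm) of the empty cradle; on the turntable, 72 mm from its axis in its +x direction, so at the back at the start. x, y as the turntable's. Four rails with flared lips (lip tops 23 mm above the floor) take a cassette with 3 to 4 mm play each side, its long side along the turntable's y, either way round.
- cassette_full: Packed perforated steel instrument cassette with a green handle, 72 x 180 x 28 mm (long side along its y), 0.46 kg, lying loose in the full cradle. Origin at the centre of its underside. Handle as on cassette_next.
- cassette_next: The same cassette with a blue handle, lying left or right of the turntable; 0.37 to 0.64 kg; origin at the centre of its underside, z up. Handle: a bar along its y, 14 mm wide (x), 96 mm long, 39.5 to 55.5 mm above the underside, 1 mm off centre in +x, on two feet on the lid (top 28 mm). Pinch it across x at its middle, fingertips above the lid.
- oil_spray: Bystander: tall aerosol can, 66 mm diameter, 225 mm high, loose; 180 mm from the turntable's axis, front left or back left, where a hand driving the crank past it would hit it. Origin at the centre of its underside.
- bur_jar: Bystander: small white jar with blue lid, 58 mm diameter, 57 mm high, loose; in the other of these two places, low enough for fingers at the crank's height to pass over. Origin at the centre of its underside.
- indicator_tub: Bystander: white tub, 98 mm diameter, 103 mm high, loose, on the side of the turntable where the blue-handled cassette does not lie. Origin at the centre of its underside.
- worktop (a point): Fixed mark-free point on the worktop surface, axes as the world's. Fixed equipment seen from the robot's base: left, a steriliser 0.5 m high over y > 0.51, x > 0.35 (door and its grip reach to x = 0.25 for y > 0.54; from the start draw the hand in before turning to the work); back right, a sealer 0.1 m high at x > 0.65, y < -0.13, film rolls over it from z = 0.26, x > 0.7, y < -0.19.

How it is judged:
On the way, in this order (a step that is already met when the one before it is completed fails the run):
1. the plunger is pulled out and twisted so that it stays out with the hand off it (value of joint plunger_pull above 0.008 m and (value of joint plunger_twist above 1 rad or value of joint plunger_twist below -1 rad) and contact force between the fingers and anything else below 0.3 N), for 0.2 s.
2. the turntable is half a turn round, the knob twisted back and the pin fully home (value of joint plunger_pull below 0.0035 m and value of joint plunger_twist between -0.35 and 0.35 rad and x of empty_cradle in the frame of carrier below -0.065 m and y of empty_cradle in the frame of carrier between -0.004 and 0.004 m), for 0.2 s.
3. the blue-handled cassette lies in the empty cradle (horizontal distance between cassette_next and empty_cradle below 0.008 m and z of cassette_next in the frame of empty_cradle between -0.004 and 0.004 m and angle between cassette_next's own z axis and vertical below 0.05 rad and angle between the y axis of cassette_next and the y axis of empty_cradle, either way round below 0.12 rad), for 0.2 s.
At the end, for the whole second after the job is handed in: Turntable locked half a turn round (within 4 mm), plunger within 3.5 mm of home, knob within 0.35 rad of straight; both cassettes at rest flat in their cradles (centre 8 mm, height 4 mm, tilt 0.05, yaw 0.12 rad, either way round); can, jar and tub never moved over 15 mm or tipped (all of step 2 and all of step 3 and horizontal distance between cassette_full and full_cradle below 0.008 m and z of cassette_full in the frame of full_cradle between -0.004 and 0.004 m and angle between cassette_full's own z axis and vertical below 0.05 rad and angle between the y axis of cassette_full and the y axis of full_cradle, either way round below 0.12 rad and linear speed of each of cassette_next, cassette_full below 0.02 m/s); the robot touches nothing.
It fails at once if the tall aerosol can is pushed more than 15 mm or tipped (distance of oil_spray from where it was at the start of the episode above 0.015 m or angle between oil_spray's own z axis and vertical above 0.25 rad).
It fails at once if the small blue-lidded jar is pushed more than 15 mm or tipped (distance of bur_jar from where it was at the start of the episode above 0.015 m or angle between bur_jar's own z axis and vertical above 0.25 rad).
It fails at once if the white tub is pushed more than 15 mm or tipped (distance of indicator_tub from where it was at the start of the episode above 0.015 m or angle between indicator_tub's own z axis and vertical above 0.25 rad).
It fails at once if the green-handled cassette leaves its cradle (horizontal distance between cassette_full and full_cradle above 0.014 m or z of cassette_full in the frame of full_cradle above 0.012 m).
It fails at once if the blue-handled cassette is dropped or banged onto the turntable (over 80 N) (contact force between cassette_next and carrier above 80 N).
It also fails if it takes over 72 s, if anything falls off the work surface, if the arm or the gripper's body presses on something with over 40 N, if the wrist force passes 120 N, or if a joint passes its speed limit or range.

## Working session

There is one attempt and no reset: what is moved stays moved. The work goes in short steps, Python scripts to look and compute and a shell command to move; the robot and the scene stay as the last step left them, time stands still between calls to the robot, and variables do not carry over. Pictures are saved under pics/ and viewed, at most 10 in all, crops included, and the job is handed in when it is done.

```bash
mkdir -p pics; ls; python3 - <<'E'
from plant import sensors,cams
import cv2,json,numpy as np
s=sensors.get_state();print(s)
for n in("scene","top"):
    d=cams.snapshot(n);cv2.imwrite(f"pics/{n}0.png",d["color"][:,:,::-1]);print(n,np.array(d["K"]).tolist(),d["position"],d["orientation"])
E
```

```text
pics
{'time': 0.0, 'joints': array([ 1.10720041e+00,  2.59356021e-01,  1.53608483e+00, -1.43692862e-05,
        1.34798711e+00, -2.02804927e-01]), 'joint_vel': array([0.00102036, 0.00119233, 0.00099947, 0.00058607, 0.00115911,
       0.00062064]), 'joint_torque': array([-8.02927716e-04, -4.46017742e+01, -2.90567940e+01, -5.00434980e-04,
        1.19547173e-02,  9.90901100e-06]), 'eef_pos': array([0.14156017, 0.53092778, 0.23046698]), 'ee_rot': array([ 1.30024654e-01,  9.91510336e-01, -8.69474031e-04, -2.93515745e-04]), 'force': array([ 0.95168834,  0.2838459 , -0.02395903]), 'ft_torque': array([-0.00360166, -0.01669328, -0.06722459]), 'grip_force': 0.0, 'opening': 0.08551507757132286}
scene [[435.8030286411549, 0.0, 318.8456980496019], [0.0, 435.8030286411549, 237.18558821657217], [0.0, 0.0, 1.0]] [ 0.05609331 -0.33876431  0.80231379] [ 0.83235006 -0.42855599  0.16312745 -0.31132392]
top [[518.7449843471697, 0.0, 320.6532544712351], [0.0, 518.7449843471697, 247.9816154922444], [0.0, 0.0, 1.0]] [0.47480826 0.00497487 1.12721817] [ 0.70965609 -0.70296932  0.02406899 -0.04053452]
```

View pics/top0.png

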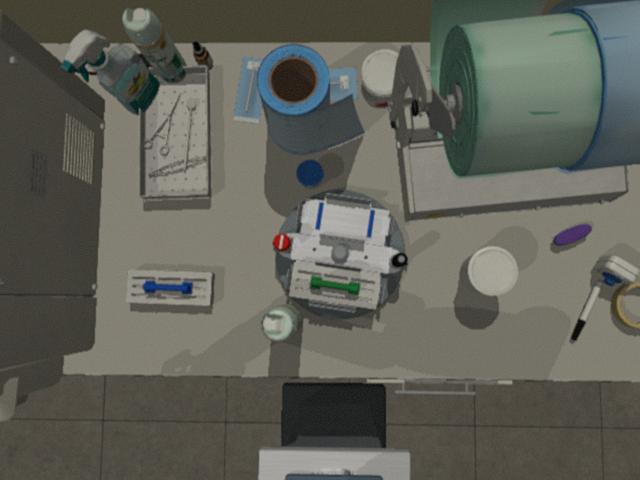

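View pics/scene0.png

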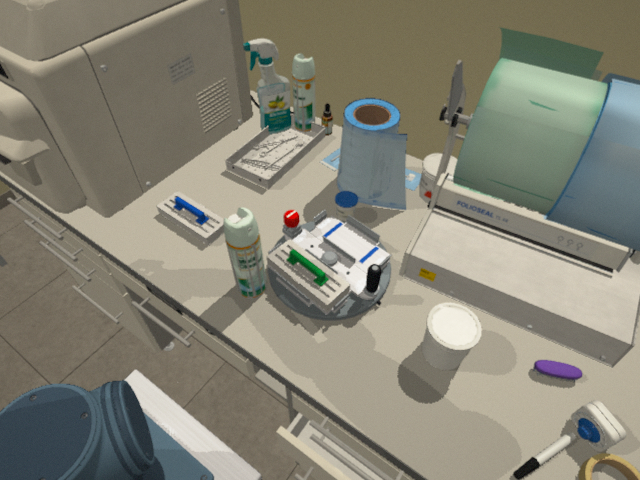

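Top view: the can (280,322) is front left and the jar (310,173) back left. The knob is at (282,242), the grip at (399,260) and the blue cassette on the left. The grip must therefore go round the back, which is positive rotation. Next, enlarged crops for measuring.

```bash
python3 - <<'E'
import cv2,numpy as np
t=cv2.imread("pics/top0.png");s=cv2.imread("pics/scene0.png")
def c(im,x,y,w,h,k,step,n):
    a=cv2.resize(im[y:y+h,x:x+w],None,fx=k,fy=k,interpolation=cv2.INTER_CUBIC)
    for i in range((x+step-1)//step*step,x+w,step):
        cv2.line(a,((i-x)*k,0),((i-x)*k,6),(0,255,255),1);cv2.putText(a,str(i),((i-x)*k,16),0,.4,(0,255,255),1)
    for j in range((y+step-1)//step*step,y+h,step):
        cv2.line(a,(0,(j-y)*k),(6,(j-y)*k),(0,255,255),1);cv2.putText(a,str(j),(8,(j-y)*k+4),0,.4,(0,255,255),1)
    cv2.imwrite(n,a)
c(t,262,185,155,115+15,5,10,"pics/topc.png")
c(s,230,195,160,120,5,10,"pics/scenec.png")
E
```

```text
(no output)
```

View pics/topc.png

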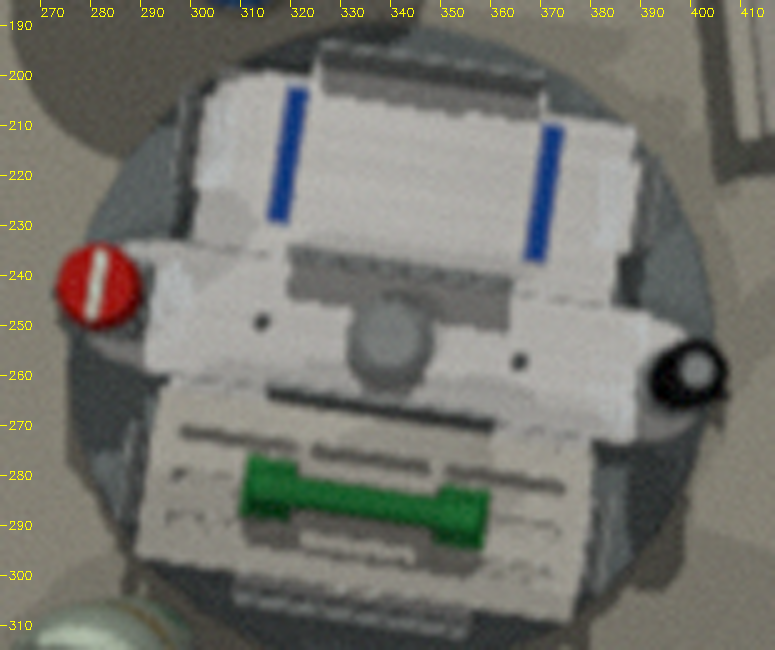

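View pics/scenec.png

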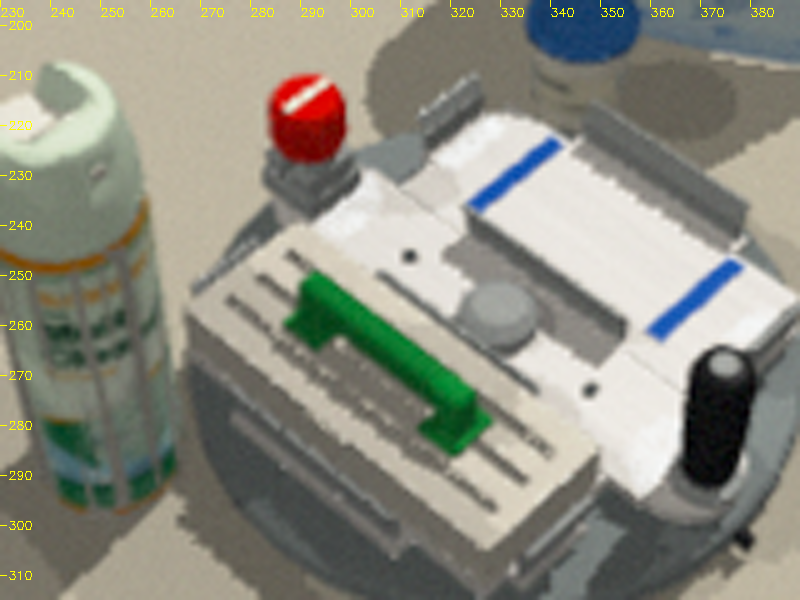

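The crops show:

| Feature | Top view (px) | Scene view (px) |
|---|---|---|
| Knob bar centre | (281.2,241.8) | (291.2,213.8) |
| Grip cap | (401.8,259) | (376.6,267) |
| Plate dots | (314.4,249.4), (365.6,257.2) | (311.8,246.2), (347.8,273) |

Now I'll triangulate these, and crop the blue cassette from both views.

```bash
cat > h.py <<'E'
import numpy as np,cv2,json
from scipy.spatial.transform import Rotation as R
def load(n): return json.load(open(f"pics/{n}.json"))
def ray(c,uv):
    K=np.array(c["K"]);v=np.linalg.solve(K,[uv[0],uv[1],1.]);v=R.from_quat(c["orientation"]).apply(v)
    return np.array(c["position"]),v/np.linalg.norm(v)
def tri(*obs):
    A=np.zeros((3,3));b=np.zeros(3);rs=[ray(*o) for o in obs]
    for p,v in rs: M=np.eye(3)-np.outer(v,v);A+=M;b+=M@p
    x=np.linalg.solve(A,b);return x.round(4),[round(1000*np.linalg.norm(np.cross(x-p,v)),1) for p,v in rs]
def atz(c,uv,z):
    p,v=ray(c,uv);return (p+v*(z-p[2])/v[2]).round(4)
def proj(c,X):
    q=R.from_quat(c["orientation"]).inv().apply(np.array(X)-c["position"]);q=np.array(c["K"])@q;return (q[:2]/q[2]).round(1)
def snap(name,tag):
    from plant import cams
    d=cams.snapshot(name);cv2.imwrite(f"pics/{tag}.png",d["color"][:,:,::-1])
    json.dump({k:np.array(d[k]).tolist() for k in("K","position","orientation")},open(f"pics/{tag}.json","w"));return d
def crop(im,x,y,w,h,k,step=10):
    a=cv2.resize(im[y:y+h,x:x+w],None,fx=k,fy=k,interpolation=cv2.INTER_CUBIC)
    for i in range((x+step-1)//step*step,x+w,step):
        cv2.line(a,((i-x)*k,0),((i-x)*k,6),(0,255,255),1);cv2.putText(a,str(i),((i-x)*k,16),0,.4,(0,255,255),1)
    for j in range((y+step-1)//step*step,y+h,step):
        cv2.line(a,(0,(j-y)*k),(6,(j-y)*k),(0,255,255),1);cv2.putText(a,str(j),(8,(j-y)*k+4),0,.4,(0,255,255),1)
    return a
E
python3 - <<'E'
from h import *
snap("top","t1");snap("scene","s1")
t,s=load("t1"),load("s1")
for n,a,b in [("knob",(281.2,241.8),(291.2,213.8)),("grip",(401.8,259),(376.6,267)),("d1",(314.4,249.4),(311.8,246.2)),("d2",(365.6,257.2),(347.8,273))]:
    print(n,tri((t,a),(s,b)))
k=atz(t,(281.2,241.8),.094);g=atz(t,(401.8,259),.113);print(k,g,(k+g)/2,np.linalg.norm((k-g)[:2]))
im=cv2.imread("pics/t1.png");im2=cv2.imread("pics/s1.png")
a=crop(im,120,262,100,50,6);b=crop(im2,150,185,80,60,6)
c=np.zeros((600,600,3),np.uint8);c[:300]=a;b=b[:300];c[300:,:480]=crop(im2,150,187,80,50,6)
cv2.imwrite("pics/cas.png",c)
E
```

```text
knob (array([0.5814, 0.1081, 0.0961]), [np.float64(0.7), np.float64(0.7)])
grip (array([ 0.5481, -0.1306,  0.1165]), [np.float64(1.7), np.float64(1.7)])
d1 (array([0.5718, 0.0438, 0.0363]), [np.float64(0.4), np.float64(0.4)])
d2 (array([ 0.5564, -0.0644,  0.0354]), [np.float64(0.5), np.float64(0.5)])
[0.5812 0.1089 0.094 ] [ 0.5474 -0.1296  0.113 ] [ 0.5643  -0.01035  0.1035 ] 0.2408831459442524
```

View pics/cas.png

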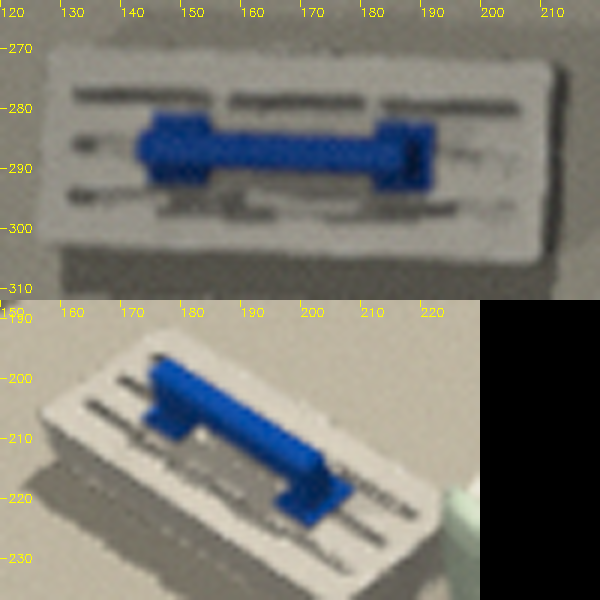

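Cassette crop: the lid corners in the top view are about (128,270), (212.2,272.3), (210.5,305.7) and (127.5,302.3). The handle bar runs from (143.5,286.7) to about (188,287.5), and in the scene view from (177.5,197.8) to (203,213.7).

```bash
python3 - <<'E'
from h import *
t,s=load("t1"),load("s1")
C=[atz(t,p,.028) for p in[(128,270),(212.2,272.3),(210.5,305.7),(127.5,302.3)]]
print(np.array(C),np.mean(C,0),[np.linalg.norm(C[i]-C[i-1]).round(4) for i in range(4)])
d=(C[0]+C[3]-C[1]-C[2])[:2];print("ydir yaw",np.arctan2(-d[0],d[1]))
a=tri((t,(143.5,286.7)),(s,(177.5,197.8)));b=tri((t,(188,287.5)),(s,(203,213.7)));print(a,b,(a[0]+b[0])/2,np.linalg.norm(a[0]-b[0]))
print("can top",atz(t,(280,322),.225),"jar",atz(t,(310,173),.057),"tub",atz(t,(492,270),.103))
E
```

```text
[[0.5247 0.4427 0.028 ]
 [0.5215 0.2616 0.028 ]
 [0.4508 0.2631 0.028 ]
 [0.456  0.4407 0.028 ]] [0.48825  0.352025 0.028   ] [np.float64(0.0687), np.float64(0.1811), np.float64(0.0707), np.float64(0.1777)]
ydir yaw -0.02341361859715588
(array([0.4906, 0.3959, 0.056 ]), [np.float64(2.1), np.float64(2.1)]) (array([0.4888, 0.3039, 0.0564]), [np.float64(0.7), np.float64(0.7)]) [0.4897 0.3499 0.0562] 0.0920184764055567
can top [0.4284 0.0953 0.225 ] jar [0.7308 0.0545 0.057 ] tub [ 0.5281 -0.3072  0.103 ]
```

Measured: 
- Axis (0.564,-0.010), carrier yaw -0.14, knob (0.581,0.1085), grip (0.5475,-0.13).
- Blue handle centre (0.4885,0.351) at yaw -0.02.

All heights agree with the text to 2–3 mm. I'll draw the hand in and rise, then move over the knob.

```bash
python3 -m handwheel '[{"rot":[0,0,0],"offset":[-25,-37.5,-17.5],"gripper":-1},{"rot":[0,0,0],"offset":[-25,-37.5,-17.5],"gripper":-1},{"rot":[0,0,0],"offset":[-25,-37.5,-17.5],"gripper":-1},{"rot":[0,0,0],"offset":[-25,-37.5,-17.5],"gripper":-1},{"rot":[0,0,0],"offset":[-48,-16,0],"gripper":-1},{"rot":[0,0,0],"offset":[-48,-16,0],"gripper":-1},{"rot":[0,0,0],"offset":[-48,-16,0],"gripper":-1},{"rot":[0,0,0],"offset":[-48,-16,0],"gripper":-1}]' 60
python3 -m handwheel '[{"rot":[0,0,0],"offset":[-48,-16,0],"gripper":-1},{"rot":[0,0,0],"offset":[-48,-16,0],"gripper":-1},{"rot":[0,0,0],"offset":[-48,-16,0],"gripper":-1},{"rot":[0,0,0],"offset":[-48,-16,0],"gripper":-1},{"rot":[0,0,0],"offset":[-48,-16,0],"gripper":-1},{"rot":[0,0,-0.12],"offset":[0,0,0],"gripper":-1},{"rot":[0,0,0],"offset":[0,0,50],"gripper":-1},{"rot":[0,0,0],"offset":[0,0,40],"gripper":-1}]'
cat > st.py <<'E'
# state + tool-frame offset (mm) to a world target x y z
import sys
from h import *
from plant import sensors
s=sensors.get_state();r=R.from_quat(s["ee_rot"]);m=r.as_matrix()
print(round(s["time"],2),s["eef_pos"].round(4),"yhead",np.degrees(np.arctan2(m[1,1],m[0,1])).round(2),"zaxis",m[:,2].round(3),"F",s["force"].round(1),"open",round(s["opening"],4),"grip",round(s["grip_force"],1),"j",s["joints"].round(2))
if len(sys.argv)>3: print("off mm",(1000*r.inv().apply(np.array(sys.argv[1:4],float)-s["eef_pos"])).round(1))
E
python3 st.py .5812 .1085 .062
python3 -c "
from h import *
a=snap('wrist','w1')
print(load('w1')['position'])"
```

```text
time: 1.2
eef_pos: [0.3699, 0.2482, 0.3014]
ee_rot: [0.13, 0.992, 0.0, 0.0]
force: [1.1, 0.4, -0.2]
opening: 0.0853
grip_force: 0.0
time: 2.2
eef_pos: [0.5798, 0.1099, 0.2096]
ee_rot: [0.071, 0.998, -0.0, -0.0]
force: [-0.3, 0.4, 0.2]
opening: 0.0855
grip_force: 0.0
2.2 [0.5798 0.1099 0.2096] yhead 81.91 zaxis [-0.001  0.    -1.   ] F [-0.3  0.4  0.2] open 0.0855 grip 0.0 j [-0.    0.35  1.47  0.    1.33 -1.43]
off mm [ -1.7  -1.2 147.6]
[0.5108798449358309, 0.11969087699250026, 0.35178269835710446]
```

View pics/w1.png

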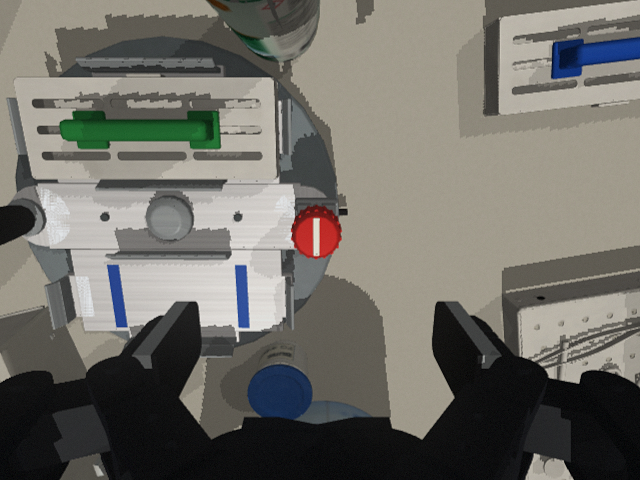

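Wrist view: the knob bar is centred at (316.5,236.5), and the plate dots are at (105,216) and (238,216.5). The can and jar are both clear of the fingers.

```bash
python3 - <<'E'
from h import *
t,s,w=load("t1"),load("s1"),load("w1")
print(tri((t,(281.2,241.8)),(s,(291.2,213.8)),(w,(316.5,236.5))),atz(w,(316.5,236.5),.094))
d1=tri((t,(314.4,249.4)),(s,(311.8,246.2)),(w,(238,216.5)));d2=tri((t,(365.6,257.2)),(s,(347.8,273)),(w,(105,216)));print(d1,d2,(d1[0]+d2[0])/2,atz(w,(238,216.5),.034),atz(w,(105,216),.034))
E
```

```text
(array([0.582 , 0.1089, 0.0949]), [np.float64(0.9), np.float64(1.0), np.float64(0.8)]) [0.5824 0.1096 0.094 ]
(array([0.5725, 0.0446, 0.0345]), [np.float64(0.9), np.float64(0.7), np.float64(0.8)]) (array([ 0.5567, -0.0641,  0.0343]), [np.float64(0.6), np.float64(0.7), np.float64(0.4)]) [ 0.5646  -0.00975  0.0344 ] [0.5728 0.0453 0.034 ] [ 0.5567 -0.0638  0.034 ]
```

```bash
python3 -m handwheel '[{"rot":[0,0,0],"offset":[-2.3,-0.6,49],"gripper":-1},{"rot":[0,0,0],"offset":[0,0,49],"gripper":-1},{"rot":[0,0,0],"offset":[0,0,48],"gripper":-1},{"rot":[0,0,0],"offset":[0,0,0],"gripper":-1},{"rot":[0,0,0],"offset":[0,0,0],"gripper":1},{"rot":[0,0,0],"offset":[0,0,0],"gripper":1},{"rot":[0,0,0],"offset":[0,0,0],"gripper":1},{"rot":[0,0,0],"offset":[0,0,0],"gripper":1}]' 60; python3 st.py
```

```text
time: 3.25
eef_pos: [0.5838, 0.1092, 0.0677]
ee_rot: [0.07, 0.998, 0.0, 0.002]
force: [-0.9, -1.0, 6.9]
opening: 0.0316
grip_force: 59.2
3.25 [0.5838 0.1092 0.0677] yhead 81.94 zaxis [ 0.004 -0.    -1.   ] F [-0.9 -1.   6.9] open 0.0316 grip 59.2 j [-0.    0.49  1.63 -0.    1.02 -1.43]
```

```bash
python3 -m handwheel '[{"rot":[0,0,0],"offset":[0,0,-6],"gripper":1},{"rot":[0,0,0],"offset":[0,0,-6],"gripper":1},{"rot":[0,0,0],"offset":[0,0,-6],"gripper":1},{"rot":[0,0,0],"offset":[0,0,0],"gripper":1},{"rot":[0,0,0],"offset":[0,0,0],"gripper":1},{"rot":[0,0,0],"offset":[0,0,0],"gripper":1},{"rot":[0,0,0],"offset":[0,0,0],"gripper":1},{"rot":[0,0,0],"offset":[0,0,0],"gripper":1}]' 70; python3 st.py
```

```text
time: 4.25
eef_pos: [0.582, 0.1093, 0.0831]
ee_rot: [0.07, 0.998, 0.0, -0.0]
force: [-0.1, 1.0, -13.5]
opening: 0.0315
grip_force: 70.4
4.25 [0.582  0.1093 0.0831] yhead 81.93 zaxis [-0.001  0.    -1.   ] F [ -0.1   1.  -13.5] open 0.0315 grip 70.4 j [-0.    0.47  1.62  0.    1.06 -1.43]
```

```bash
python3 -m handwheel '[{"rot":[0,0,0.18],"offset":[0,0,1.5],"gripper":1},{"rot":[0,0,0.185],"offset":[0,0,0],"gripper":1},{"rot":[0,0,0.185],"offset":[0,0,0],"gripper":1},{"rot":[0,0,0.185],"offset":[0,0,0],"gripper":1},{"rot":[0,0,0.185],"offset":[0,0,0],"gripper":1},{"rot":[0,0,0.185],"offset":[0,0,0],"gripper":1},{"rot":[0,0,0.185],"offset":[0,0,0],"gripper":1},{"rot":[0,0,0.185],"offset":[0,0,0],"gripper":1}]' ; python3 st.py
```

```text
time: 5.25
eef_pos: [0.5822, 0.1086, 0.0819]
ee_rot: [0.725, 0.689, -0.0, 0.0]
force: [-0.2, -0.8, -13.1]
opening: 0.0313
grip_force: 70.5
5.25 [0.5822 0.1086 0.0819] yhead -2.92 zaxis [-0.    -0.001 -1.   ] F [ -0.2  -0.8 -13.1] open 0.0313 grip 70.5 j [-0.    0.47  1.62 -0.    1.05  0.05]
```

```bash
python3 -m handwheel '[{"rot":[0,0,0.093],"offset":[0,0,0],"gripper":1},{"rot":[0,0,0],"offset":[0,0,3],"gripper":1},{"rot":[0,0,0],"offset":[0,0,0],"gripper":-1},{"rot":[0,0,0],"offset":[0,0,0],"gripper":-1},{"rot":[0,0,0],"offset":[0,0,0],"gripper":-1},{"rot":[0,0,0],"offset":[0,0,0],"gripper":-1},{"rot":[0,0,0],"offset":[0,0,-45],"gripper":-1},{"rot":[0,0,0],"offset":[0,0,-50],"gripper":-1}]' ; python3 st.py .5475 -.129 .170; python3 -c "
from h import *
snap('wrist','w2');snap('top','t2')"
```

```text
time: 6.25
eef_pos: [0.5816, 0.1092, 0.1741]
ee_rot: [0.754, 0.657, -0.001, -0.001]
force: [1.9, -0.3, 0.0]
opening: 0.0859
grip_force: 0.0
6.25 [0.5816 0.1092 0.1741] yhead -7.9 zaxis [-0.002  0.    -1.   ] F [ 1.9 -0.3  0. ] open 0.0859 grip 0.0 j [-0.    0.38  1.51  0.    1.25  0.14]
off mm [-240.7   -1.     4.2]
```

View pics/w2.png

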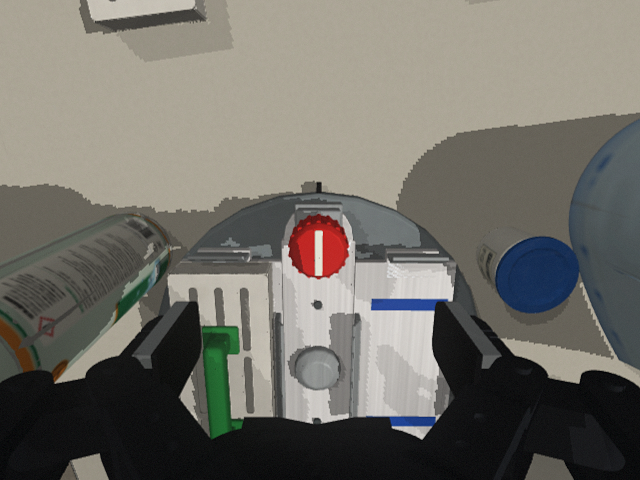

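The white bar now points at the axis, at (319,250), so the knob is parked out and the hand is off it. Next is the crank grip.

```bash
python3 -c "
from h import *
w=load('w2');t=load('t2');print([ (z,atz(w,(319,250),z)) for z in (.094,.1045)], proj(t,[.582,.109,.1045]))"
python3 -m handwheel '[{"rot":[0,0,0],"offset":[-60,0,0],"gripper":-1},{"rot":[0,0,0],"offset":[-60,0,0],"gripper":-1},{"rot":[0,0,0],"offset":[-60,-1,0],"gripper":-1},{"rot":[0,0,0],"offset":[-60,0,0],"gripper":-1},{"rot":[0,0,0],"offset":[0,0,0],"gripper":-1},{"rot":[0,0,0],"offset":[0,0,50],"gripper":-1},{"rot":[0,0,0],"offset":[0,0,48],"gripper":-1},{"rot":[0,0,0],"offset":[0,0,2],"gripper":-1}]' 40; python3 st.py .5475 -.129 .073
```

```text
[(0.094, array([0.5827, 0.1079, 0.094 ])), (0.1045, array([0.5831, 0.1112, 0.1045]))] [280.6 240.9]
time: 7.35
eef_pos: [0.5453, -0.1261, 0.0703]
ee_rot: [0.754, 0.657, -0.002, -0.004]
force: [0.1, 0.3, 0.9]
opening: 0.0854
grip_force: 0.0
7.35 [ 0.5453 -0.1261  0.0703] yhead -7.86 zaxis [-0.008  0.004 -1.   ] F [0.1 0.3 0.9] open 0.0854 grip 0.0 j [-0.43  0.44  1.71  0.    1.01 -0.29]
off mm [-2.6  2.6 -2.7]
```

```bash
python3 -m handwheel '[{"rot":[0,0,0],"offset":[-2,1.5,-2.5],"gripper":-1},{"rot":[0,0,0],"offset":[0,0,0],"gripper":0},{"rot":[0,0,0],"offset":[0,0,0],"gripper":1},{"rot":[0,0,0],"offset":[0,0,0],"gripper":1},{"rot":[0,0,0],"offset":[0,0,0],"gripper":1},{"rot":[0,0,0],"offset":[0,0,0],"gripper":1},{"rot":[0,0,0],"offset":[0,0,0],"gripper":1},{"rot":[0,0,0],"offset":[0,0,0],"gripper":1}]' 40; python3 st.py .5475 -.129 .073
```

```text
time: 8.35
eef_pos: [0.55, -0.1307, 0.0772]
ee_rot: [0.754, 0.657, 0.0, 0.001]
force: [-0.7, 0.7, 6.2]
opening: 0.0265
grip_force: 39.4
8.35 [ 0.55   -0.1307  0.0772] yhead -7.91 zaxis [ 0.001 -0.    -1.   ] F [-0.7  0.7  6.2] open 0.0265 grip 39.4 j [-0.43  0.43  1.69  0.    1.01 -0.29]
off mm [ 1.3 -2.7  4.2]
```

```bash
python3 - <<'E'
import numpy as np
th=np.radians([0,2,5,10,17,25,33,41,50,59,68,77,86,95,104,113,122,131,140,148,156,163,169,174,178])
psi=-.1447;phi=np.radians(-7.9)
p=120*np.c_[np.sin(th+psi),-np.cos(th+psi)];d=np.diff(p,axis=0)
x=np.array([-np.sin(phi),np.cos(phi)]);y=np.array([np.cos(phi),np.sin(phi)])
print(np.c_[d@x,d@y].round(1).tolist())
E
```

```text
[[0.0, 4.2], [0.3, 6.3], [1.3, 10.4], [3.3, 14.3], [5.9, 15.7], [8.0, 14.7], [10.0, 13.4], [13.3, 13.3], [15.3, 11.0], [16.8, 8.5], [17.9, 5.8], [18.6, 2.9], [18.8, -0.0], [18.6, -3.0], [17.9, -5.9], [16.8, -8.6], [15.2, -11.1], [13.3, -13.3], [9.9, -13.5], [8.0, -14.7], [5.2, -13.7], [3.1, -12.2], [1.6, -10.3], [0.6, -8.4]]
```

```bash
python3 -m handwheel '[{"rot":[0,0,0],"offset":[0,4.2,0],"gripper":1},{"rot":[0,0,0],"offset":[0.3,6.3,0],"gripper":1},{"rot":[0,0,0],"offset":[1.3,10.4,0],"gripper":1},{"rot":[0,0,0],"offset":[3.3,14.3,0],"gripper":1},{"rot":[0,0,0],"offset":[5.9,15.7,0],"gripper":1},{"rot":[0,0,0],"offset":[8,14.7,0],"gripper":1},{"rot":[0,0,0],"offset":[10,13.4,0],"gripper":1},{"rot":[0,0,0],"offset":[13.3,13.3,0],"gripper":1}]'; python3 st.py
```

```text
time: 9.35
eef_pos: [0.6463, -0.1003, 0.0772]
ee_rot: [0.754, 0.657, -0.0, -0.001]
force: [-5.6, 5.3, 9.2]
opening: 0.0265
grip_force: 39.8
9.35 [ 0.6463 -0.1003  0.0772] yhead -7.91 zaxis [-0.001  0.001 -1.   ] F [-5.6  5.3  9.2] open 0.0265 grip 39.8 j [-0.32  0.57  1.45  0.    1.12 -0.19]
```

```bash
python3 -m handwheel '[{"rot":[0,0,0],"offset":[15.3,10,0],"gripper":1},{"rot":[0,0,0],"offset":[16.8,7.5,0],"gripper":1},{"rot":[0,0,0],"offset":[17.9,5.5,0],"gripper":1},{"rot":[0,0,0],"offset":[18.6,2.9,0],"gripper":1},{"rot":[0,0,0],"offset":[18.8,0,0],"gripper":1},{"rot":[0,0,0],"offset":[18.6,-3,0],"gripper":1},{"rot":[0,0,0],"offset":[17.9,-5.9,0],"gripper":1},{"rot":[0,0,0],"offset":[16.8,-8.6,0],"gripper":1}]'; python3 st.py
```

```text
time: 10.35
eef_pos: [0.675, 0.037, 0.0772]
ee_rot: [0.754, 0.657, 0.001, 0.001]
force: [-1.3, -1.1, 6.3]
opening: 0.0267
grip_force: 39.5
10.35 [0.675  0.037  0.0772] yhead -7.91 zaxis [ 0.002 -0.001 -1.   ] F [-1.3 -1.1  6.3] open 0.0267 grip 39.5 j [-0.11  0.6   1.39 -0.    1.14  0.03]
```

```bash
python3 -m handwheel '[{"rot":[0,0,0],"offset":[15.2,-11.1,0],"gripper":1},{"rot":[0,0,0],"offset":[13.3,-13.3,0],"gripper":1},{"rot":[0,0,0],"offset":[9.9,-13.5,0],"gripper":1},{"rot":[0,0,0],"offset":[8,-14.7,0],"gripper":1},{"rot":[0,0,0],"offset":[5.2,-13.7,0],"gripper":1},{"rot":[0,0,0],"offset":[3.1,-12.2,0],"gripper":1},{"rot":[0,0,0],"offset":[1.6,-10.3,0],"gripper":1},{"rot":[0,0,0],"offset":[0.6,-8.4,0],"gripper":1}]'; python3 st.py .582 .109 .0772
```

```text
time: 11.35
eef_pos: [0.5863, 0.1066, 0.0772]
ee_rot: [0.754, 0.657, 0.001, 0.001]
force: [0.1, 0.5, 4.8]
opening: 0.0265
grip_force: 39.4
11.35 [0.5863 0.1066 0.0772] yhead -7.9 zaxis [ 0.002 -0.    -1.   ] F [0.1 0.5 4.8] open 0.0265 grip 39.4 j [-0.01  0.48  1.62 -0.    1.05  0.13]
off mm [ 1.8 -4.6  0. ]
```

```bash
python3 -m handwheel '[{"rot":[0,0,0],"offset":[0.5,-4.2,0],"gripper":1},{"rot":[0,0,0],"offset":[0,0,0],"gripper":1},{"rot":[0,0,0],"offset":[0,0,0],"gripper":1},{"rot":[0,0,0],"offset":[0,0,0],"gripper":-1},{"rot":[0,0,0],"offset":[0,0,0],"gripper":-1},{"rot":[0,0,0],"offset":[0,0,0],"gripper":-1},{"rot":[0,0,0],"offset":[0,0,-50],"gripper":-1},{"rot":[0,0,0],"offset":[0,0,-50],"gripper":-1}]'; python3 st.py .5472 -.1285 .170
python3 -m handwheel '[{"rot":[0,0,0],"offset":[-60,0,0],"gripper":-1},{"rot":[0,0,0],"offset":[-60,0,0],"gripper":-1},{"rot":[0,0,0],"offset":[-60,0,0],"gripper":-1},{"rot":[0,0,0],"offset":[-60,0,0],"gripper":-1},{"rot":[0,0,0],"offset":[0,0,0],"gripper":-1},{"rot":[0,0,0],"offset":[0,0,0],"gripper":-1},{"rot":[0,0,0],"offset":[0,0,0],"gripper":-1},{"rot":[0,0,0],"offset":[0,0,0],"gripper":-1}]'; python3 st.py .5472 -.1285 .170
python3 -c "
from h import *
snap('wrist','w3');snap('top','t3');snap('scene','s3')
a=cv2.imread('pics/w3.png');b=crop(cv2.imread('pics/s3.png'),230,190,180,130,4)
cv2.imwrite('pics/w3s.png',a);cv2.imwrite('pics/s3c.png',b)"
```

```text
time: 12.35
eef_pos: [0.5811, 0.1075, 0.1766]
ee_rot: [0.754, 0.657, -0.001, -0.001]
force: [0.4, -0.3, -0.1]
opening: 0.0851
grip_force: 0.0
12.35 [0.5811 0.1075 0.1766] yhead -7.91 zaxis [-0.002  0.    -1.   ] F [ 0.4 -0.3 -0.1] open 0.0851 grip 0.0 j [-0.01  0.37  1.51  0.    1.26  0.13]
off mm [-238.5   -1.1    6.6]
time: 13.35
eef_pos: [0.5489, -0.1288, 0.1763]
ee_rot: [0.753, 0.657, 0.0, -0.0]
force: [0.8, -0.6, -0.6]
opening: 0.0854
grip_force: 0.0
13.35 [ 0.5489 -0.1288  0.1763] yhead -7.78 zaxis [-0.  0. -1.] F [ 0.8 -0.6 -0.6] open 0.0854 grip 0.0 j [-0.43  0.33  1.58  0.    1.23 -0.29]
off mm [ 0.1 -1.8  6.3]
```

View pics/w3.png

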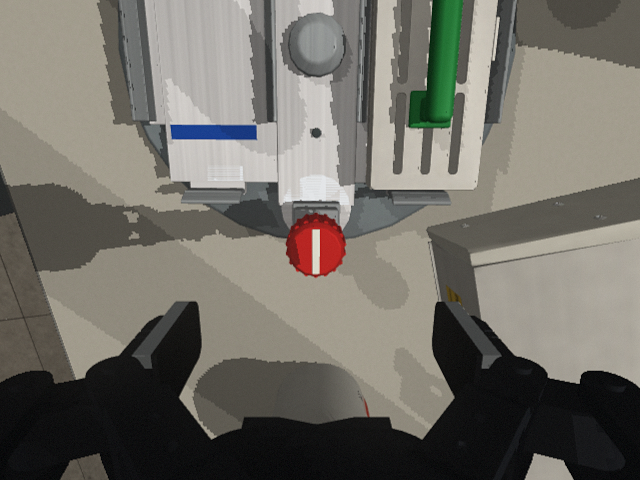

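The knob is now on the right with its bar still radial (parked), centred at (315.8,252). The plate dot is at (316,133), the empty cradle is at the front and the green one rode round to the back.

```bash
python3 - <<'E'
from h import *
w,w2=load("w3"),load("w2")
print("dot",atz(w,(316,133),.034),"knob",atz(w,(315.8,252),.1045),atz(w,(315.8,252),.094))
print("w2 dot(318,305)",atz(w2,(318,305),.034))
# reddish/darker dot centroids in top image
for n in("t1","t3"):
    g=cv2.cvtColor(cv2.imread(f"pics/{n}.png"),cv2.COLOR_BGR2GRAY).astype(float)
    for (u,v) in((314,249),(365,257)):
        p=g[v-5:v+6,u-5:u+6];q=np.clip(np.median(p)-20-p,0,None);yy,xx=np.mgrid[v-5:v+6,u-5:u+6]
        print(n,p.min(),(q*xx).sum()/q.sum() if q.sum() else None,(q*yy).sum()/q.sum() if q.sum() else None)
E
```

```text
dot [ 0.5574 -0.0643  0.034 ] knob [ 0.5485 -0.1285  0.1045] [ 0.5481 -0.1318  0.094 ]
w2 dot(318,305) [0.5733 0.044  0.034 ]
t1 61.0 313.89484126984127 249.01388888888889
t1 63.0 365.3848920863309 256.91187050359713
t3 62.0 313.9183673469388 249.01190476190476
t3 70.0 365.4456869009585 256.85463258785944
```

The dots match the start picture to 0.06 px, so the half turn is exact. Next I grasp the parked knob.

```bash
python3 -m handwheel '[{"rot":[0,0,0],"offset":[0,-0.8,49],"gripper":-1},{"rot":[0,0,0],"offset":[0,0,52],"gripper":-1},{"rot":[0,0,0],"offset":[0,0,0],"gripper":-1},{"rot":[0,0,0],"offset":[0,0,0],"gripper":1},{"rot":[0,0,0],"offset":[0,0,0],"gripper":1},{"rot":[0,0,0],"offset":[0,0,0],"gripper":1},{"rot":[0,0,0],"offset":[0,0,0],"gripper":1},{"rot":[0,0,0],"offset":[0,0,0],"gripper":1}]' 60; python3 st.py
```

```text
time: 14.5
eef_pos: [0.5494, -0.1306, 0.0775]
ee_rot: [0.754, 0.657, 0.001, 0.002]
force: [-0.9, 0.4, 4.9]
opening: 0.0319
grip_force: 59.1
14.5 [ 0.5494 -0.1306  0.0775] yhead -7.91 zaxis [ 0.004 -0.002 -1.   ] F [-0.9  0.4  4.9] open 0.0319 grip 59.1 j [-0.43  0.43  1.7   0.    1.01 -0.29]
```

```bash
python3 -m handwheel '[{"rot":[0,0,0],"offset":[0,0,-4.5],"gripper":1},{"rot":[0,0,0],"offset":[0,0,0],"gripper":1},{"rot":[0,0,-0.185],"offset":[0,0,0],"gripper":1},{"rot":[0,0,-0.185],"offset":[0,0,0],"gripper":1},{"rot":[0,0,-0.185],"offset":[0,0,0],"gripper":1},{"rot":[0,0,-0.185],"offset":[0,0,0],"gripper":1},{"rot":[0,0,-0.185],"offset":[0,0,0],"gripper":1},{"rot":[0,0,-0.185],"offset":[0,0,0],"gripper":1}]' 70; python3 st.py
```

```text
time: 15.5
eef_pos: [0.547, -0.129, 0.0785]
ee_rot: [0.292, 0.956, 0.001, -0.002]
force: [0.4, 3.0, -10.8]
opening: 0.0316
grip_force: 70.5
15.5 [ 0.547  -0.129   0.0785] yhead 56.02 zaxis [-0.002  0.002 -1.   ] F [  0.4   3.  -10.8] open 0.0316 grip 70.5 j [-0.43  0.43  1.7   0.    1.02 -1.41]
```

```bash
python3 -m handwheel '[{"rot":[0,0,-0.185],"offset":[0,0,0],"gripper":1},{"rot":[0,0,-0.185],"offset":[0,0,0],"gripper":1},{"rot":[0,0,-0.08],"offset":[0,0,0],"gripper":1},{"rot":[0,0,0],"offset":[0,0,0],"gripper":1},{"rot":[0,0,0],"offset":[0,0,4],"gripper":1},{"rot":[0,0,0],"offset":[0,0,4],"gripper":1},{"rot":[0,0,0],"offset":[0,0,4],"gripper":1},{"rot":[0,0,0],"offset":[0,0,1],"gripper":1}]'; python3 st.py
```

```text
time: 16.5
eef_pos: [0.5491, -0.1288, 0.0674]
ee_rot: [0.076, 0.997, 0.001, 0.001]
force: [2.6, 7.4, -0.5]
opening: 0.0318
grip_force: 71.7
16.5 [ 0.5491 -0.1288  0.0674] yhead 81.32 zaxis [ 0.002  0.002 -1.   ] F [ 2.6  7.4 -0.5] open 0.0318 grip 71.7 j [-0.43  0.44  1.71  0.    0.99 -1.85]
```

The knob dropped 11 mm with the hand, so the pin seems home. I'll release, rise and check.

```bash
python3 -m handwheel '[{"rot":[0,0,0],"offset":[0,0,0],"gripper":-1},{"rot":[0,0,0],"offset":[0,0,0],"gripper":-1},{"rot":[0,0,0],"offset":[0,0,0],"gripper":-1},{"rot":[0,0,0],"offset":[0,0,0],"gripper":-1},{"rot":[0,0,0],"offset":[0,0,-60],"gripper":-1},{"rot":[0,0,0],"offset":[0,0,-60],"gripper":-1},{"rot":[0,0,0],"offset":[0,0,-60],"gripper":-1},{"rot":[0,0,0],"offset":[0,0,-60],"gripper":-1}]'
python3 -m handwheel '[{"rot":[0,0,0.18],"offset":[0,0,0],"gripper":-1},{"rot":[0,0,0.18],"offset":[0,0,0],"gripper":-1},{"rot":[0,0,0.18],"offset":[0,0,0],"gripper":-1},{"rot":[0,0,0.18],"offset":[0,0,0],"gripper":-1},{"rot":[0,0,0.18],"offset":[0,0,0],"gripper":-1},{"rot":[0,0,0.18],"offset":[0,0,0],"gripper":-1},{"rot":[0,0,0.18],"offset":[0,0,0],"gripper":-1},{"rot":[0,0,0.18],"offset":[0,0,0],"gripper":-1}]'; python3 st.py .4885 .351 .3; python3 -c "
from h import *
snap('wrist','w4');snap('top','t4');snap('scene','s4')
for n in ('t3','t4'):
    g=cv2.cvtColor(cv2.imread(f'pics/{n}.png'),cv2.COLOR_BGR2GRAY).astype(float)
    u,v=314,249
    p=g[v-5:v+6,u-5:u+6];q=np.clip(np.median(p)-20-p,0,None);yy,xx=np.mgrid[v-5:v+6,u-5:u+6];print((q*xx).sum()/q.sum(),(q*yy).sum()/q.sum())
"
```

```text
time: 17.5
eef_pos: [0.5476, -0.1301, 0.309]
ee_rot: [0.075, 0.997, -0.0, 0.0]
force: [0.9, -0.5, 0.1]
opening: 0.0856
grip_force: 0.0
time: 18.5
eef_pos: [0.5478, -0.1302, 0.3068]
ee_rot: [0.716, 0.698, -0.0, 0.0]
force: [0.3, -0.4, 0.2]
opening: 0.0855
grip_force: 0.0
18.5 [ 0.5478 -0.1302  0.3068] yhead -1.39 zaxis [-0. -0. -1.] F [ 0.3 -0.4  0.2] open 0.0855 grip 0.0 j [-0.43  0.24  1.37 -0.    1.53 -0.41]
off mm [479.7 -71.    6.7]
313.9183673469388 249.01190476190476
313.95238095238096 248.8310291858679
```

View pics/w4.png

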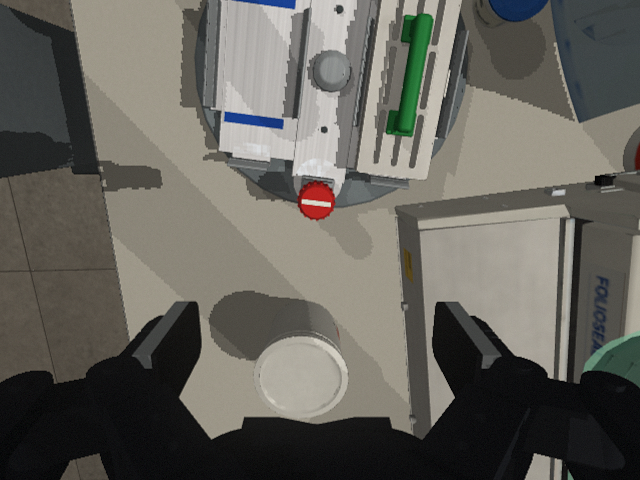

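The bar lies straight across the radial line at (316.5,203). I'll check its height.

```bash
python3 - <<'E'
from h import *
t,s,w,w3=load("t4"),load("s4"),load("w4"),load("w3")
for z in(.094,.099,.1045): print(z,atz(w,(316.5,203),z))
def red(n,r):
    im=cv2.imread(f"pics/{n}.png").astype(int);m=(im[:,:,2]>110)&(im[:,:,1]<70)&(im[:,:,0]<70)
    y,x=np.nonzero(m);k=(abs(x-r[0])<25)&(abs(y-r[1])<25);return x[k].mean(),y[k].mean(),k.sum(),y[k].min(),y[k].max()
for X in([.5477,-.1287,.094],[.5477,-.1287,.1045]): print(proj(t,X),proj(s,X),proj(w,X))
print(red("s3",proj(s,[.5477,-.1287,.1])),red("s4",proj(s,[.5477,-.1287,.094])))
E
```

```text
0.094 [ 0.5479 -0.1284  0.094 ]
0.099 [ 0.5479 -0.1275  0.099 ]
0.1045 [ 0.5479 -0.1264  0.1045]
[400.1 259.5] [373.6 273.5] [316.3 203.3]
[400.7 259.1] [374.2 270.4] [316.3 205.5]
(np.float64(373.49792531120335), np.float64(275.2033195020747), np.int64(241), np.int64(265), np.int64(284)) (np.float64(372.66101694915255), np.float64(278.29661016949154), np.int64(236), np.int64(268), np.int64(287))
```

The knob has dropped 3.1 px in the scene view, exactly the predicted 10.5 mm, so the pin is home. On to the blue cassette.

```bash
python3 -m handwheel '[{"rot":[0,0,0],"offset":[60,-9,0],"gripper":-1},{"rot":[0,0,0],"offset":[60,-9,0],"gripper":-1},{"rot":[0,0,0],"offset":[60,-9,0],"gripper":-1},{"rot":[0,0,0],"offset":[60,-9,0],"gripper":-1},{"rot":[0,0,0],"offset":[60,-9,0],"gripper":-1},{"rot":[0,0,0],"offset":[60,-9,0],"gripper":-1},{"rot":[0,0,0],"offset":[60,-9,0],"gripper":-1},{"rot":[0,0,0],"offset":[60,-8,0],"gripper":-1}]'
python3 -m handwheel '[{"rot":[0,0,0],"offset":[0,0,50],"gripper":-1},{"rot":[0,0,0],"offset":[0,0,50],"gripper":-1},{"rot":[0,0,0],"offset":[0,0,0],"gripper":-1},{"rot":[0,0,0],"offset":[0,0,0],"gripper":-1},{"rot":[0,0,0],"offset":[0,0,0],"gripper":-1},{"rot":[0,0,0],"offset":[0,0,0],"gripper":-1},{"rot":[0,0,0],"offset":[0,0,0],"gripper":-1},{"rot":[0,0,0],"offset":[0,0,0],"gripper":-1}]'
cat > blue.py <<'E'
import sys
from h import *
n=sys.argv[1];snap("wrist",n);w=load(n)
hsv=cv2.cvtColor(cv2.imread(f"pics/{n}.png"),cv2.COLOR_BGR2HSV)
m=cv2.inRange(hsv,(100,150,60),(125,255,255));m=cv2.morphologyEx(m,cv2.MORPH_OPEN,np.ones((5,5)))
N,l,st,c=cv2.connectedComponentsWithStats(m)
for i in range(1,N):
    if st[i,4]>300:
        r=cv2.minAreaRect(np.argwhere(l==i)[:,::-1].astype(np.float32));b=cv2.boxPoints(r)
        print(st[i],c[i].round(1),[np.round(v,1) for v in r])
        for p in b: print(p.round(1),atz(w,p,.0555))
        print("centroid",atz(w,c[i],.0555))
E
python3 st.py .4885 .351 .033; python3 blue.py w5
```

```text
time: 19.65
eef_pos: [0.4851, 0.353, 0.307]
ee_rot: [0.712, 0.702, 0.0, 0.0]
force: [0.4, 0.3, 1.2]
opening: 0.0855
grip_force: 0.0
time: 20.65
eef_pos: [0.4857, 0.3511, 0.2072]
ee_rot: [0.713, 0.701, 0.0, 0.0]
force: [-0.5, -0.5, -0.9]
opening: 0.0853
grip_force: 0.0
20.65 [0.4857 0.3511 0.2072] yhead -1.03 zaxis [ 0.  0. -1.] F [-0.5 -0.5 -0.9] open 0.0853 grip 0.0 j [ 0.44  0.36  1.45 -0.    1.33  0.46]
off mm [-1.000e-01  2.700e+00  1.742e+02]
[ 306  148   32  125 2754] [321.6 207.6] [array([321.5, 210. ]), array([ 30.3, 124.2]), np.float64(0.6)]
[305.7 271.9] [0.4764 0.309  0.0555]
[307.  147.7] [0.4799 0.4057 0.0555]
[337.3 148. ] [0.502  0.4051 0.0555]
[336.  272.2] [0.5005 0.3082 0.0555]
centroid [0.4899 0.361  0.0555]
```

```bash
python3 - <<'E'
from h import *
for n in("w5","t4","s4"):
    w=load(n);g=cv2.cvtColor(cv2.imread(f"pics/{n}.png"),cv2.COLOR_BGR2GRAY).astype(np.float32)
    print(n,np.round(w["position"],3))
    for x in(.462,.512):
        for y0 in(.262,.442):
            ys=np.arange(y0-.018,y0+.018,.001)
            uv=np.array([proj(w,[x,y,.028]) for y in ys],np.float32)
            p=cv2.remap(g,uv[:,:1].copy(),uv[:,1:].copy(),cv2.INTER_LINEAR).ravel()
            d=np.diff(p);i=np.argsort(-abs(d))[:5];print(x,y0,[(round(float(ys[k])+.0005,4),int(d[k])) for k in sorted(i)])
E
```

```text
w5 [0.487 0.421 0.349]
0.462 0.262 [(0.2555, 3), (0.2635, -3), (0.2645, 11), (0.2655, 12), (0.2705, -3)]
0.462 0.442 [(0.4425, 1), (0.4435, -14), (0.4445, -27), (0.4455, 10), (0.4585, -2)]
0.512 0.262 [(0.2555, -6), (0.2565, -8), (0.2625, 12), (0.2635, 16), (0.2645, 6)]
0.512 0.442 [(0.4325, 55), (0.4335, 38), (0.4345, -3), (0.4425, -14), (0.4435, -12)]
t4 [0.475 0.005 1.127]
0.462 0.262 [(0.2595, -15), (0.2635, 20), (0.2645, 18), (0.2655, 28), (0.2665, 19)]
0.462 0.442 [(0.4325, 2), (0.4445, -6), (0.4455, -6), (0.4465, -3), (0.4475, -2)]
0.512 0.262 [(0.2565, -18), (0.2625, 23), (0.2635, 22), (0.2645, 14), (0.2655, 18)]
0.512 0.442 [(0.4345, 9), (0.4355, 5), (0.4405, -5), (0.4425, -5), (0.4435, -5)]
s4 [ 0.056 -0.339  0.802]
0.462 0.262 [(0.2635, 16), (0.2645, 21), (0.2655, 16), (0.2665, 16), (0.2675, 10)]
0.462 0.442 [(0.4425, -3), (0.4435, -4), (0.4445, -3), (0.4455, -3), (0.4465, -4)]
0.512 0.262 [(0.2635, 8), (0.2645, 8), (0.2665, 9), (0.2675, 11), (0.2685, 10)]
0.512 0.442 [(0.4245, 5), (0.4295, 16), (0.4315, 19), (0.4325, 13), (0.4335, 14)]
```

```bash
python3 -m handwheel '[{"rot":[0,0,0.005],"offset":[2.9,3.5,58],"gripper":-1},{"rot":[0,0,0],"offset":[0,0,58],"gripper":-1},{"rot":[0,0,0],"offset":[0,0,57],"gripper":-1},{"rot":[0,0,0],"offset":[0,0,0],"gripper":-1},{"rot":[0,0,0],"offset":[0,0,0],"gripper":1},{"rot":[0,0,0],"offset":[0,0,0],"gripper":1},{"rot":[0,0,0],"offset":[0,0,0],"gripper":1},{"rot":[0,0,0],"offset":[0,0,0],"gripper":1}]' 80; python3 st.py
```

```text
time: 21.7
eef_pos: [0.49, 0.3543, 0.0353]
ee_rot: [0.715, 0.699, 0.001, 0.0]
force: [-3.1, -2.4, 22.5]
opening: 0.0129
grip_force: 57.9
21.7 [0.49   0.3543 0.0353] yhead -1.32 zaxis [ 0.002  0.001 -1.   ] F [-3.1 -2.4 22.5] open 0.0129 grip 57.9 j [ 0.44  0.54  1.63 -0.    0.97  0.46]
```

```bash
python3 -m handwheel '[{"rot":[0,0,0],"offset":[0,0,0],"gripper":1},{"rot":[0,0,0],"offset":[0,0,-5],"gripper":1},{"rot":[0,0,0],"offset":[0,0,-15],"gripper":1},{"rot":[0,0,0],"offset":[0,0,-40],"gripper":1},{"rot":[0,0,0],"offset":[0,0,-55],"gripper":1},{"rot":[0,0,0],"offset":[0,0,-60],"gripper":1},{"rot":[0,0,0],"offset":[0,0,-60],"gripper":1},{"rot":[0,0,0],"offset":[0,0,-45],"gripper":1}]'; python3 st.py .494 .0025 .3; python3 blue.py w6
```

```text
time: 22.7
eef_pos: [0.4889, 0.3539, 0.3174]
ee_rot: [0.715, 0.699, 0.001, 0.0]
force: [0.6, -0.2, -6.4]
opening: 0.0123
grip_force: 78.8
22.7 [0.4889 0.3539 0.3174] yhead -1.31 zaxis [ 0.002  0.001 -1.   ] F [ 0.6 -0.2 -6.4] open 0.0123 grip 78.8 j [0.44 0.32 1.25 0.   1.57 0.46]
off mm [-351.2   13.1   17. ]
[  283   180    68   244 10915] [316.4 287.8] [array([316.5, 301.5]), array([243.,  67.]), np.float64(90.0)]
[283. 180.] [0.4555 0.3714 0.0555]
[350. 180.] [0.5244 0.3698 0.0555]
[350. 423.] [0.5243 0.0698 0.0555]
[283. 423.] [0.4414 0.0719 0.0555]
centroid [0.487  0.2512 0.0555]
```

The grasp is sound (about 0.65 kg). Now I carry it high over the can to above the front cradle.

```bash
python3 -m handwheel '[{"rot":[0,0,0],"offset":[-20,1.7,0],"gripper":1},{"rot":[0,0,0],"offset":[-45,1.7,0],"gripper":1},{"rot":[0,0,0],"offset":[-55,1.7,0],"gripper":1},{"rot":[0,0,0],"offset":[-60,1.7,0],"gripper":1},{"rot":[0,0,0],"offset":[-60,1.7,0],"gripper":1},{"rot":[0,0,0],"offset":[-55,1.7,0],"gripper":1},{"rot":[0,0,0],"offset":[-40,1.7,0],"gripper":1},{"rot":[0,0,0],"offset":[-18,1.8,0],"gripper":1}]'
python3 -m handwheel '[{"rot":[0,0,0.061],"offset":[0,0,0],"gripper":1},{"rot":[0,0,0.061],"offset":[0,0,0],"gripper":1},{"rot":[0,0,0],"offset":[0,0,30],"gripper":1},{"rot":[0,0,0],"offset":[0,0,50],"gripper":1},{"rot":[0,0,0],"offset":[0,0,50],"gripper":1},{"rot":[0,0,0],"offset":[0,0,40],"gripper":1},{"rot":[0,0,0],"offset":[0,0,20],"gripper":1},{"rot":[0,0,0],"offset":[0,0,0],"gripper":1}]'
python3 st.py .4945 .0005 .07; python3 -c "
from h import *
snap('wrist','w7');snap('scene','s7');snap('top','t7')
a=crop(cv2.imread('pics/s7.png'),240,190,160,120,3);b=cv2.resize(cv2.imread('pics/w7.png'),(480,360))[:,:]
c=np.zeros((600,800,3),np.uint8);c[:360,:480]=a;c[:360,480:]=cv2.imread('pics/w7.png')[120:480,160:480]
c[360:,:]=crop(cv2.imread('pics/t7.png'),260,235,200,60,4)
cv2.imwrite('pics/place.png',c)"
```

```text
time: 23.75
eef_pos: [0.493, -0.0019, 0.3119]
ee_rot: [0.716, 0.698, -0.001, -0.001]
force: [-0.1, 0.3, -5.3]
opening: 0.0123
grip_force: 78.8
time: 24.75
eef_pos: [0.4921, 0.0015, 0.1213]
ee_rot: [0.756, 0.654, -0.002, -0.003]
force: [0.4, 0.4, -5.5]
opening: 0.0122
grip_force: 78.8
24.75 [0.4921 0.0015 0.1213] yhead -8.29 zaxis [-0.007  0.002 -1.   ] F [ 0.4  0.4 -5.5] open 0.0122 grip 78.8 j [-0.22  0.27  1.82  0.    1.06 -0.08]
off mm [-0.7  2.9 51.3]
```

View pics/place.png

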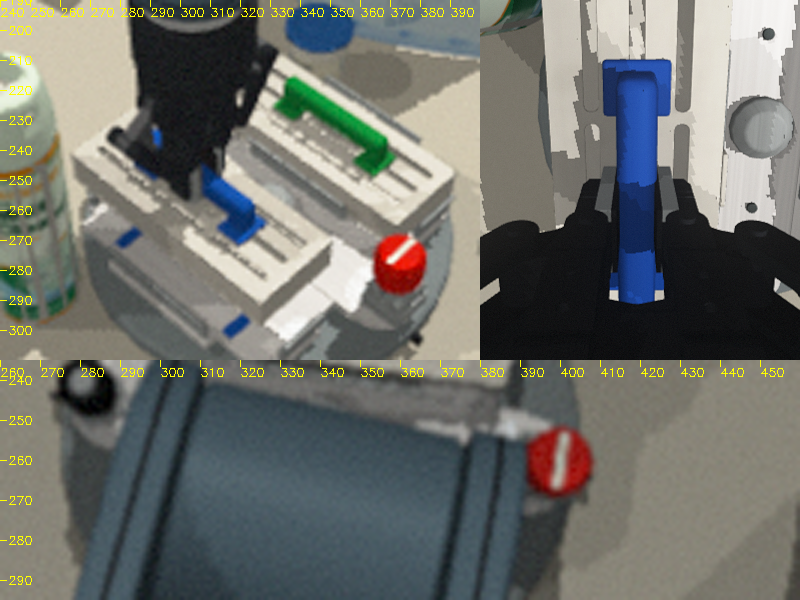

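The cassette hangs square above the front cradle with the knob straight, the green one seated and the can upright. I'll settle and trim before lowering.

```bash
python3 -m handwheel '[{"rot":[0,0,0],"offset":[0,1.5,10],"gripper":1},{"rot":[0,0,0],"offset":[0,0,5],"gripper":1},{"rot":[0,0,0],"offset":[0,0,0],"gripper":1},{"rot":[0,0,0],"offset":[0,0,0],"gripper":1},{"rot":[0,0,0],"offset":[0,0,0],"gripper":1},{"rot":[0,0,0],"offset":[0,0,0],"gripper":1},{"rot":[0,0,0],"offset":[0,0,0],"gripper":1},{"rot":[0,0,0],"offset":[0,0,0],"gripper":1}]'; python3 st.py .4945 .0005 .07
```

```text
time: 25.9
eef_pos: [0.4962, 0.0005, 0.1089]
ee_rot: [0.756, 0.654, -0.0, 0.0]
force: [-0.1, 0.2, -6.2]
opening: 0.0124
grip_force: 78.8
25.9 [0.4962 0.0005 0.1089] yhead -8.3 zaxis [ 0. -0. -1.] F [-0.1  0.2 -6.2] open 0.0124 grip 78.8 j [-0.22  0.28  1.83 -0.    1.03 -0.08]
off mm [-0.2 -1.7 38.9]
```

```bash
python3 -m handwheel '[{"rot":[0,0,0],"offset":[0,-1.7,4],"gripper":1},{"rot":[0,0,0],"offset":[0,0,4],"gripper":1},{"rot":[0,0,0],"offset":[0,0,4],"gripper":1},{"rot":[0,0,0],"offset":[0,0,4],"gripper":1},{"rot":[0,0,0],"offset":[0,0,4],"gripper":1},{"rot":[0,0,0],"offset":[0,0,4],"gripper":1},{"rot":[0,0,0],"offset":[0,0,4],"gripper":1},{"rot":[0,0,0],"offset":[0,0,3],"gripper":1}]'; python3 st.py .4945 .0005 .07
```

```text
time: 26.9
eef_pos: [0.4945, 0.0008, 0.0775]
ee_rot: [0.756, 0.654, -0.0, -0.0]
force: [-0.6, -1.0, -6.2]
opening: 0.0119
grip_force: 79.0
26.9 [0.4945 0.0008 0.0775] yhead -8.31 zaxis [-0.  0. -1.] F [-0.6 -1.  -6.2] open 0.0119 grip 79.0 j [-0.22  0.32  1.87 -0.    0.95 -0.08]
off mm [-0.2  0.1  7.5]
```

```bash
python3 -m handwheel '[{"rot":[0,0,0],"offset":[0,0,2],"gripper":1},{"rot":[0,0,0],"offset":[0,0,1.5],"gripper":1},{"rot":[0,0,0],"offset":[0,0,1.5],"gripper":1},{"rot":[0,0,0],"offset":[0,0,1],"gripper":1},{"rot":[0,0,0],"offset":[0,0,1],"gripper":1},{"rot":[0,0,0],"offset":[0,0,1],"gripper":1},{"rot":[0,0,0],"offset":[0,0,0],"gripper":1},{"rot":[0,0,0],"offset":[0,0,0],"gripper":1}]'; python3 st.py .4945 .0005 .07
```

```text
time: 27.9
eef_pos: [0.4945, 0.0007, 0.0698]
ee_rot: [0.756, 0.654, 0.0, 0.0]
force: [0.2, 0.3, -6.2]
opening: 0.0124
grip_force: 79.0
27.9 [0.4945 0.0007 0.0698] yhead -8.31 zaxis [ 0. -0. -1.] F [ 0.2  0.3 -6.2] open 0.0124 grip 79.0 j [-0.22  0.34  1.87  0.    0.93 -0.08]
off mm [-0.2 -0.  -0.2]
```

```bash
python3 -m handwheel '[{"rot":[0,0,0],"offset":[0,0,0.8],"gripper":1},{"rot":[0,0,0],"offset":[0,0,0.8],"gripper":1},{"rot":[0,0,0],"offset":[0,0,0.8],"gripper":1},{"rot":[0,0,0],"offset":[0,0,0.8],"gripper":1},{"rot":[0,0,0],"offset":[0,0,0],"gripper":1},{"rot":[0,0,0],"offset":[0,0,0],"gripper":1},{"rot":[0,0,0],"offset":[0,0,0],"gripper":1},{"rot":[0,0,0],"offset":[0,0,0],"gripper":1}]'; python3 st.py .4945 .0005 .07
```

```text
time: 28.9
eef_pos: [0.4947, 0.0007, 0.0692]
ee_rot: [0.756, 0.654, 0.0, 0.001]
force: [-9.1, 1.1, 21.5]
opening: 0.012
grip_force: 82.7
28.9 [0.4947 0.0007 0.0692] yhead -8.29 zaxis [ 0.001 -0.001 -1.   ] F [-9.1  1.1 21.5] open 0.012 grip 82.7 j [-0.22  0.34  1.88 -0.    0.93 -0.08]
off mm [-0.2 -0.2 -0.8]
```

It is seated at TCP z 0.069, as predicted. I'll unload, open and rise.

```bash
python3 -m handwheel '[{"rot":[0,0,0],"offset":[0,0,-2],"gripper":1},{"rot":[0,0,0],"offset":[0,0,-0.5],"gripper":0.6},{"rot":[0,0,0],"offset":[0,0,0],"gripper":-1},{"rot":[0,0,0],"offset":[0,0,0],"gripper":-1},{"rot":[0,0,0],"offset":[0,0,0],"gripper":-1},{"rot":[0,0,0],"offset":[0,0,0],"gripper":-1},{"rot":[0,0,0],"offset":[0,0,-30],"gripper":-1},{"rot":[0,0,0],"offset":[0,0,-50],"gripper":-1}]'
python3 -m handwheel '[{"rot":[0,0,0],"offset":[0,0,-50],"gripper":-1},{"rot":[0,0,0],"offset":[0,0,-60],"gripper":-1},{"rot":[0,0,0],"offset":[0,0,-50],"gripper":-1},{"rot":[0,0,0],"offset":[-50,0,0],"gripper":-1},{"rot":[0,0,0],"offset":[-50,0,0],"gripper":-1},{"rot":[0,0,0],"offset":[-50,0,0],"gripper":-1},{"rot":[0,0,0],"offset":[-50,0,0],"gripper":-1},{"rot":[0,0,0],"offset":[0,0,0],"gripper":-1}]'
python3 st.py; python3 - <<'E'
from h import *
snap("top","t8");snap("scene","s8")
for n in("t8","s8"):
    w=load(n);g=cv2.cvtColor(cv2.imread(f"pics/{n}.png"),cv2.COLOR_BGR2GRAY).astype(np.float32)
    c=np.array([.4936,.0005]);ex=np.array([.9895,-.1442]);ey=np.array([.1442,.9895])
    for a in(-.025,.025):
        o=[]
        for b in(-.09,.09):
            t=np.arange(b-.014,b+.014,.001);uv=np.array([proj(w,[*(c+a*ex+q*ey),.062]) for q in t],np.float32)
            p=cv2.remap(g,uv[:,:1].copy(),uv[:,1:].copy(),cv2.INTER_LINEAR).ravel();d=np.diff(p);o.append([(round(float(t[k])+.0005,4),int(d[k])) for k in sorted(np.argsort(-abs(d))[:4])])
        print(n,a,o)
    im=cv2.imread(f"pics/{n}.png");hsv=cv2.cvtColor(im,cv2.COLOR_BGR2HSV)
    for nm,lo,hi in(("blue",(100,150,40),(125,255,255)),("green",(45,120,30),(85,255,255)),("red",(0,180,80),(8,255,255))):
        m=cv2.inRange(hsv,lo,hi);N,l,st,ce=cv2.connectedComponentsWithStats(m)
        for i in range(1,N):
            if 100<st[i,4]<1500:
                r=cv2.minAreaRect(np.argwhere(l==i)[:,::-1].astype(np.float32));print(nm,ce[i].round(1),st[i,4],np.round(r[1],1),round(r[2],1),atz(w,ce[i],.0895))
    print("handle exp blue",proj(w,[.4946,.0004,.0895]),"green",proj(w,[*(np.array([.565,-.0099])+.073*ex),.0895]))
E
```

```text
time: 29.9
eef_pos: [0.4931, 0.001, 0.1484]
ee_rot: [0.757, 0.654, -0.001, -0.002]
force: [1.1, -0.4, 0.6]
opening: 0.0857
grip_force: 0.0
time: 30.9
eef_pos: [0.4649, -0.2003, 0.3086]
ee_rot: [0.758, 0.652, -0.0, -0.0]
force: [-0.6, 0.9, -0.1]
opening: 0.0852
grip_force: 0.0
30.9 [ 0.4649 -0.2003  0.3086] yhead -8.58 zaxis [-0.001 -0.    -1.   ] F [-0.6  0.9 -0.1] open 0.0852 grip 0.0 j [-0.63  0.14  1.5  -0.    1.5  -0.48]
t8 -0.025 [[(-0.0925, 14), (-0.0915, 19), (-0.0905, 28), (-0.0895, 30)], [(0.0895, -30), (0.0905, -24), (0.0915, -14), (0.0925, -10)]]
t8 0.025 [[(-0.1015, 12), (-0.1005, 11), (-0.0905, 16), (-0.0895, 14)], [(0.0895, -19), (0.0905, -16), (0.0995, -10), (0.1005, -9)]]
blue [309.5 172.7] 499 [24. 25.] 90.0 [0.7236 0.0539 0.0895]
blue [334.9 285.9] 349 [48.  10.9] 9.5 [0.4941 0.0005 0.0895]
green [144.9  94.7] 106 [10.2 28.3] 34.7 [0.8873 0.399  0.0895]
green [345.6 217.6] 362 [47.9 10.8] 8.3 [ 0.6319 -0.02    0.0895]
handle exp blue [334.9 285.7] green [345.8 214.9]
s8 -0.025 [[(-0.0915, 15), (-0.0905, 32), (-0.0895, 29), (-0.0885, 21)], [(0.0875, -7), (0.0885, -10), (0.0895, -15), (0.0955, 9)]]
s8 0.025 [[(-0.1015, 21), (-0.0965, -25), (-0.0915, 27), (-0.0905, 38)], [(0.0895, -24), (0.0905, -26), (0.0915, -24), (0.0925, -14)]]
blue [346.2 198.8] 270 [15. 21.] 90.0 [0.701  0.0367 0.0895]
blue [307.7 267.1] 413 [46.2 12.7] 38.4 [ 0.4861 -0.0092  0.0895]
blue [587.9 430.4] 324 [27.6 16.1] 51.3 [ 0.4837 -0.5573  0.0895]
green [351.  230.2] 349 [43.1 12.7] 35.1 [ 0.6237 -0.0263  0.0895]
red [372.6 278. ] 224 [16.5 18.3] 26.6 [ 0.5399 -0.1314  0.0895]
handle exp blue [306.4 262.3] green [352.1 225.4]
```

Top and scene views agree: the blue cassette's ends lie at ±90 mm about the cradle centre, and its height and handle are as expected. The green cassette is within its rail play, the knob is home, the jar is unmoved and the hand is clear. Handing in.

```bash
python3 -c "
from plant import job
print(job.sign_off())"
```

```text
the job is handed in; nothing more can be done
None
```

I handed the job in at about 31 s, with the turntable swung half a turn, the pin home, and the blue-handled cassette set down flat in the front cradle by my camera and force readings; the hand-in returned no verdict.

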